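# Post a sample carrier through the flap of the dust-tight intake box

### The arm

A 6-joint arm with a two-finger parallel gripper is mounted at the origin on a cart in front of the work surface, level with it; the furniture and walls round the work are solid. World frame = base frame: x ahead of the robot, y to its left, z up, the work surface at z = 0. Lengths are in mm, angles in rad, forces in N, time in s.
With the tool pointing down it reaches from about 325 to 900 mm from the base axis. Payload 6.1 kg.
Tool frame: the origin (TCP) lies on the centre line of the jaws, within the pads' length; the fingertips stand 8 mm ahead of it and the grasp point (between the pads) lies 11 mm behind it; z points along the fingers, y is the direction in which the jaws open and shut (so a half turn about z gives the same grasp; the last joint's range is limited). The gripper opens to 87 mm and grips with 3 to 60 N. Pads are 19 mm wide; open, the fingers measure 117 mm over their backs; the gripper's body (75 mm by 190 mm) begins 51 mm behind the grasp point.
Start: joints at [1.005, 0.22, 1.526, -0, 1.395, -0.126], TCP at [266.096, 565.516, 230.538] pointing down, gripper open.
Joint ranges: [-2.98, 2.98], [-0.91, 2.08], [0.09, 2.57], [-1.24, 4.39], [0.2, 2.65], [-2.68, 2.68]. Speed limits (rad/s): [2.57, 2.57, 3.01, 3.14, 3.14, 3.14].

### API

Orientations are given as a unit quaternion [x, y, z, w].
In Python, from station import env, vision gives the robot as it stands.
- The arm moves only by the tool step_arm, never from a script. Its argument "motion" is a list of rows, each a list of 4 numbers: the shift along the tool's x, y, z in cm, then the turn about the tool's z in rad. In form: [[tx, ty, tz, twist], ...]. A call has 1 to 10 rows; each row is the pose to reach, as a shift and turn from the pose commanded when the call began, along the tool's axes at that moment; what a row does not reach only later rows make up. A row lasts 1/8 s, in which the tool goes at most 62.5 mm and 10.7 degrees, less where a joint would pass 70% of its speed; a pose out of reach is approached as far as the arm can. A call with a gripper value outside its range is refused whole. "claw" is the closure, from -1 (fully open) to 1 (shut), so that 0 is half open, set as the call begins (left out, the last holds). The fingers move at their own pace and stop on an object; the grip force is fixed at half the most. Time passes only in rows, so rows that repeat a pose let the fingers close. It gives the time, the measured TCP pose, the force and the opening at its end, in the units of the state.
- env.read_state(): the state, without advancing time (a new reading comes with each control period).
- vision.camera(name): name is "scene" or "top" or "wrist"; returns the picture (400x640x3 uint8, red, green, blue); there is no depth.
- vision.camera_model(name): a dict with "intrinsics" (3x3 intrinsics, pixels), "extrinsics" (4x4, takes a point from camera to world coordinates); the wrist camera has in their place "mount" (4x4, takes a point from camera to tool coordinates, whose origin is the TCP and whose axes are the flange's). Camera axes: x right, y down, z forward; pixel columns grow to the right and rows downward; lengths in mm; the calibration is good to about 2 mm. A picture is of the moment at which its call begins: read the wrist's pose just before it. camera_model takes no time and is no camera call.
- env.close_job(): hands the job in, once; it reports no verdict.
The state is a dict: "time": time; "q": joint angles; "joint_vel": joint speeds; "effort": joint torques, N m; "tool_pos": TCP position; "tcp_rot": TCP orientation; "force": force on the tool from outside, world axes, zero at the start; "ft_torque": the same for the moment, N m; "grip_width": finger opening in mm.
Only numpy, scipy, OpenCV 4.12 (cv2) and the standard library are available. Lean on these libraries where they do the work, as an engineer would, in place of code of your own. Each camera call takes 0.05 s, during which the arm holds its last target. There are 200 camera calls.

### The job

Put the blue sample carrier (the bail is its handle) on the infeed deck of the intake box, level and between the side guides, in front of the shut yellow flap, and there swing its bail down flat, because upright it is too tall for the gate. Then push the carrier through the sprung flap until it runs down the rollers to the end stop and the flap has swung shut behind it. The vials must still be standing in the carrier, and leave the jar and the tape roll where they are.

Things in the scene. Friction and masses are not known exactly. Their poses are not given: they have to be found in the camera images.
- carrier: Blue open-topped plastic carrier, 112 mm long (its x), 90 mm wide (its y), walls 62 mm high and 4 mm thick, 0.35 to 0.55 kg with its vials; origin at the centre of its underside, z up; both ends alike. Dividers 38 mm high make 6 cells. The bail's pivots are halfway along the outside of the long walls, 66 mm above the underside.
- bail_grip (a point): Middle of the bail's black grip sleeve: 14 mm diameter, 60 mm long, along the carrier's y, 48 mm from the pivot line; the steel wire arms are 104 mm apart. With the bail upright it is 114 mm above the carrier's underside. The point's z points from the pivot line to the sleeve, its y along the sleeve.
- bail (a joint): Swing of the bail about the carrier's y, rad: 0 upright, +1.5 flat toward the carrier's +x end, -1.5 flat toward its -x end (the stops); either side will do. It starts leaning up to 0.35. Light friction (0.03 N m) holds it at any angle; it does not fall by itself. Folded it lies just above the walls, within their outline; the carrier is then 77 mm high.
- infeed (a point): On the top of the aluminium infeed deck, 65 mm above the bench, midway between the side guides: a carrier is set down centred here. x is the direction of travel into the box (roughly to the robot's right), z up. The level deck reaches 67 mm back and 70 mm on to the gate. Guides 14 mm high, 100 mm apart (5 mm clear of the carrier each side); lips above slope outward, to 23 mm over the deck.
- gate (a point): On the deck's top in the gate plane, 70 mm beyond infeed, same axes. The opening is 93 mm high, 124 mm wide; the box's top is 107 mm above the deck. Box 134 mm wide, 232 mm long beyond the gate, clear sides and roof. Ten rollers slope down at 0.19 rad inside; the first is 4 mm beyond the gate, level with the deck. Once its middle is past that roller the carrier tips on and rolls by itself.
- flap (a joint): Yellow flap with black lip, 85 mm long, hinged under the lintel, opening only inward, rad: 0 shut (hanging), about 1.3 riding on a carrier. A weak spring (under 0.05 N m) shuts it, once the carrier's back end is some 80 mm beyond the gate.
- vial_1: Clear sample vial with black cap, 27 mm diameter, 56 mm high, standing loose in a cell of the carrier, its top just below the rim; origin at the centre of its underside.
- vial_2: A second vial, the same.
- vial_3: A third vial, the same.
- jar_blue: White jar with blue lid, 58 mm diameter, 83 mm high, on the bench to the left; origin at the centre of its underside. To be left alone.
- tape: Roll of grey tape lying flat, 72 mm diameter, 19 mm high, on the bench to the left, between the carrier and the intake box; origin at the centre of its underside. To be left alone.
- end_stop (a point): Middle of the black rubber end stop's face at roller level, 216 mm beyond the gate and 40 mm below the deck; same axes as gate. A carrier that has run slowly down to it rests with its centre about 150 mm beyond the gate, tipped 0.19 rad.

How it is judged (in metres and radians):
On the way, in this order (a step that is already met when the one before it is completed fails the run):
1. the carrier stands level on the infeed deck between the guides, in front of the shut flap, with its bail folded flat (x of carrier in the frame of infeed between -0.05 and 0.017 m and y of carrier in the frame of infeed between -0.01 and 0.01 m and z of carrier in the frame of infeed between -0.004 and 0.004 m and angle between carrier's own z axis and vertical below 0.06 rad and value of joint flap below 0.1 rad and (value of joint bail above 1.3 rad or value of joint bail below -1.3 rad)), for 0.2 s.
2. the carrier is pushed through the gate and the flap opens over it (value of joint flap above 0.6 rad and x of carrier in the frame of gate above 0 m).
At the end, for the whole second after the job is handed in: The carrier rests inside against the end stop (centre 130 to 170 mm beyond the gate, within 15 mm of mid-lane, still), bail flat (over 1.3 rad either way), flap shut (under 0.08 rad), the three vials upright (tilt under 0.6 rad) in the carrier (x of carrier in the frame of gate between 0.13 and 0.17 m and y of carrier in the frame of gate between -0.015 and 0.015 m and angle between carrier's own z axis and vertical below 0.3 rad and linear speed of carrier below 0.02 m/s and value of joint flap below 0.08 rad and (value of joint bail above 1.3 rad or value of joint bail below -1.3 rad) and angle between each of vial_1, vial_2, vial_3's own z axis and vertical below 0.6 rad and distance between each of vial_1, vial_2, vial_3 and carrier below 0.06 m); the robot touches nothing.
It fails at once if a vial is tipped over or spilled from the carrier (angle between any of vial_1, vial_2, vial_3's own z axis and vertical above 0.9 rad).
It fails at once if the jar or the tape roll is shifted more than 30 mm (distance of any of jar_blue, tape from where it was at the start of the episode above 0.03 m).
It also fails if it takes over 58 s, if anything falls off the work surface, if the arm or the gripper's body presses on something with over 40 N, if the wrist force passes 120 N, or if a joint passes its speed limit or range.

## Working session

There is one attempt and no reset: what is moved stays moved. The work goes in short steps, Python scripts to look and compute and a tool call to move; the robot and the scene stay as the last step left them, time stands still between calls to the robot, and variables do not carry over. Pictures are saved under pics/ and viewed, about 8 in all and at most 12, crops included, and the job is handed in when it is done.

Besides the shell and the picture viewer there is one more tool, called after "Call:" in YAML: its name, and indented under it one key for each argument. step_arm: Moves the arm, as the interface text tells. Its arguments: {"type":"object","properties":{"motion":{"type":"array"},"claw":{"type":"number"}},"required":["motion"]}

```bash
ls; mkdir -p pics; python3 - <<'E'
from station import env, vision
import cv2,numpy as np
s=env.read_state();print(s)
for n in("scene","top","wrist"):
    im=vision.camera(n);cv2.imwrite(f"pics/{n}0.png",im[:,:,::-1])
    m=vision.camera_model(n);print(n,{k:np.round(v,3).tolist() for k,v in m.items()})
E
```

```text
pics
{'time': 0.0, 'q': array([ 1.00487523e+00,  2.21248381e-01,  1.52759548e+00, -2.00126465e-05,
        1.39468787e+00, -1.26092711e-01]), 'joint_vel': array([ 0.00026803, -0.00047056, -0.00053379,  0.00093935, -0.00058282,
       -0.0005599 ]), 'effort': array([-8.59282591e-04, -4.94609964e+01, -3.87382472e+01,  6.99553569e-02,
        5.68979164e-02, -1.46282900e-04]), 'tool_pos': array([265.79774925, 565.0049039 , 229.43172135]), 'tcp_rot': array([ 2.18144060e-01,  9.75916097e-01, -9.15420599e-04, -3.19547802e-04]), 'force': array([-0.33072014, -0.11338436,  0.5961419 ]), 'ft_torque': array([-0.05879581,  0.06816298,  0.00505153]), 'grip_width': 87.04900706651745}
scene {'intrinsics': [[453.333, 0.0, 320.618], [0.0, 453.333, 199.969], [0.0, 0.0, 1.0]], 'extrinsics': [[0.709, -0.459, 0.535, -88.567], [-0.705, -0.456, 0.543, -552.781], [-0.006, -0.762, -0.647, 900.686], [0.0, 0.0, 0.0, 1.0]]}
top {'intrinsics': [[388.822, 0.0, 320.005], [0.0, 388.822, 195.123], [0.0, 0.0, 1.0]], 'extrinsics': [[0.01, -0.998, 0.066, 464.249], [-1.0, -0.01, 0.004, 117.083], [-0.003, -0.066, -0.998, 1317.368], [0.0, 0.0, 0.0, 1.0]]}
wrist {'intrinsics': [[326.505, 0.0, 319.362], [0.0, 326.505, 196.03], [0.0, 0.0, 1.0]], 'mount': [[0.0, -0.959, -0.284, 76.908], [1.0, 0.0, -0.0, 1.157], [0.0, -0.284, 0.959, -153.94], [0.0, 0.0, 0.0, 1.0]]}
```

View pics/top0.png

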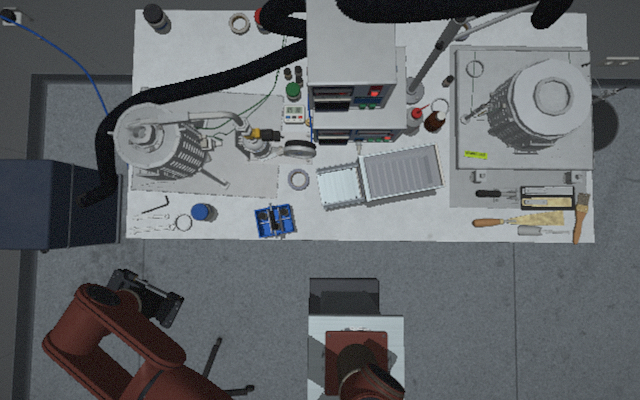

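View pics/scene0.png

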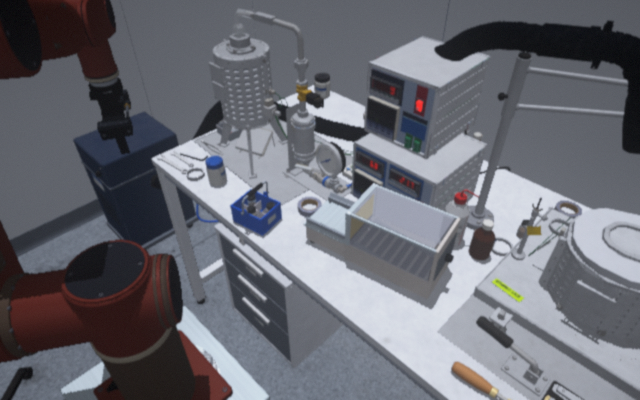

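Top view: carrier at about (275,220), deck at (318–360, 165–208), tape at (299,180), jar at (203,212). I'll crop both views for corners.

```bash
cat > h.py <<'E'
import numpy as np,cv2
from station import env,vision
def ray(n,u,v):
    m=vision.camera_model(n);K=np.array(m["intrinsics"])
    if n=="wrist":
        from scipy.spatial.transform import Rotation as R
        s=env.read_state();T=np.eye(4);T[:3,:3]=R.from_quat(s["tcp_rot"]).as_matrix();T[:3,3]=s["tool_pos"];E=T@np.array(m["mount"])
    else:E=np.array(m["extrinsics"])
    return E[:3,3],E[:3,:3]@np.linalg.solve(K,[u,v,1.])
def at(n,u,v,z):
    o,d=ray(n,u,v);return np.round(o+d*(z-o[2])/d[2],1)
def proj(n,p):
    o,_=ray(n,0,0);m=vision.camera_model(n);K=np.array(m["intrinsics"])
    Rm=np.column_stack([ray(n,*K[:2,2])[1]]);
    A=np.column_stack([np.linalg.norm(1)*ray(n,K[0,2]+K[0,0],K[1,2])[1]-Rm[:,0],ray(n,K[0,2],K[1,2]+K[1,1])[1]-Rm[:,0],Rm[:,0]])
    c=K@np.linalg.solve(A,np.array(p)-o);return c[:2]/c[2]
E
python3 - <<'E'
import cv2,numpy as np
a=cv2.imread("pics/top0.png")[135:245,245:450];b=cv2.imread("pics/scene0.png")[165:300,220:470]
a=cv2.resize(a,None,fx=3.9,fy=3.9,interpolation=2);b=cv2.resize(b,None,fx=3.2,fy=3.2,interpolation=2)
cv2.imwrite("pics/a.png",a);cv2.imwrite("pics/b.png",b)
E
```

```text
(no output)
```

View pics/a.png

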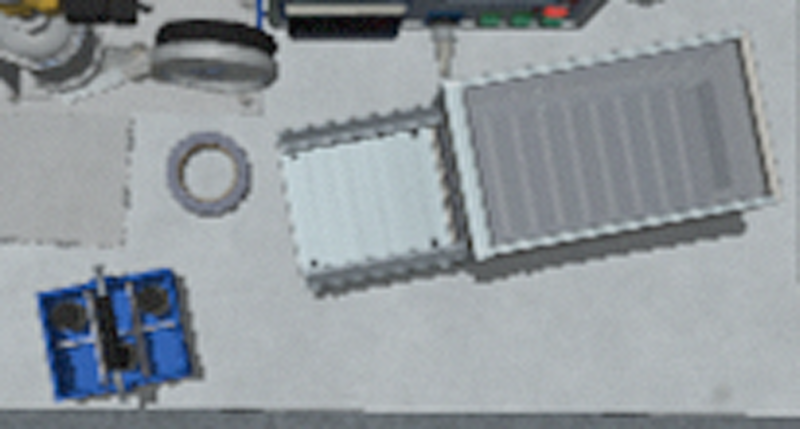

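```bash
python3 - <<'E'
from h import *
f=lambda x,y,z:at("top",245+(x+.5)/3.9-.5,135+(y+.5)/3.9-.5,z)
C=[f(*p,62) for p in[(40,293),(175,268),(193,375),(58,400)]]
print("carrier",C,np.mean(C,0)); d=C[1]-C[0]+C[2]-C[3];w=C[0]-C[3]+C[1]-C[2];print(np.linalg.norm(d)/2,np.linalg.norm(w)/2,np.arctan2(d[1],d[0]),np.arctan2(w[1],w[0])-np.pi/2)
B=[f(*p,172) for p in[(443,90),(745,38),(775,200),(485,258)]]
d=B[1]-B[0]+B[2]-B[3];w=B[0]-B[3]+B[1]-B[2];print(B,np.linalg.norm(d)/2,np.linalg.norm(w)/2,np.arctan2(d[1],d[0]),np.arctan2(w[1],w[0])-np.pi/2)
g=(B[0]+B[3])/2;t=np.arctan2(d[1],d[0]);print("gate",g,"infeed",g-70*np.array([np.cos(t),np.sin(t),0]))
D=[f(*p,65) for p in[(285,155),(310,268),(432,130),(455,245)]];print("deck",D,np.mean(D,0))
print("grip",f(110,325,114),f(108,285,114),f(122,360,114)); print("tape",f(209,173,19),"jar",at("top",202,212,83))
E
```

```text
carrier [array([497.3, 331.6,  62. ]), array([519.1, 220.2,  62. ]), array([430.9, 204. ,  62. ]), array([409.3, 315. ,  62. ])] [464.15 267.7   62.  ]
113.29752865795442 89.61344765156625 -1.3780744389912025 -1.3867508164246787
[array([651.9,   9. , 172. ]), array([ 694.1, -221.1,  172. ]), array([ 570.3, -242.6,  172. ]), array([524.2, -23.2, 172. ])] 229.04537760016026 128.58454417230712 -1.3768257043195569 -1.3604362706466657
gate [588.05  -7.1  172.  ] infeed [574.55704052  61.58726261 172.        ]
deck [array([613.8, 129.9,  65. ]), array([520.1, 108.3,  65. ]), array([635.9,   8. ,  65. ]), array([540.3, -11.4,  65. ])] [577.525  58.7    65.   ]
grip [471.1 266.7 114. ] [502.8 268.9 114. ] [443.6 256.7 114. ]
tape [603.1 195.6  19. ] jar [488.  495.9  83. ]
```

Crop: carrier rim corners at (40,293), (175,268), (193,375) and (58,400). The sleeve is around (110,325) and nearly upright. The lintel runs (443,90)–(485,258). Carrier yaw is about -1.38 and the gate about -1.37, so the carrier barely needs turning. Moving above the sleeve.

Call:
step_arm:
  motion:
    - [-31.2, -18.3, 0, -0.63]
    - [-31.2, -18.3, 0, -0.63]
    - [-31.2, -18.3, 0, -0.63]
    - [-31.2, -18.3, 0, -0.63]
    - [-31.2, -18.3, 0, -0.63]
    - [-31.2, -18.3, 0, -0.63]
    - [-31.2, -18.3, 0, -0.63]
    - [-31.2, -18.3, 0, -0.63]
    - [-31.2, -18.3, 0, -0.63]
  claw: -1

```text
time: 1.27
tool_pos: [469.7, 268.3, 230.4]
tcp_rot: [-0.096, 0.995, 0.0, -0.0]
force: [-0.8, 0.1, -0.4]
grip_width: 87.0
```

```bash
cat >> h.py <<'E'
def axes():
    from scipy.spatial.transform import Rotation as R
    s=env.read_state();return s["tool_pos"],R.from_quat(s["tcp_rot"]).as_matrix()
def shift(p):  # cm in tool axes from current TCP to p
    t,M=axes();return np.round(M.T@(np.array(p)-t)/10,2)
E
python3 - <<'E'
from h import *
im=vision.camera("wrist");cv2.imwrite("pics/w1.png",im[:,:,::-1])
t,M=axes();print(t,M.round(3).tolist(),env.read_state()["q"])
E
```

```text
[469.6193975  268.34793352 230.41695228] [[-0.982, -0.191, -0.0], [-0.191, 0.982, 0.0], [0.0, 0.0, -1.0]] [ 3.73141082e-01  1.96094123e-02  1.74620420e+00  2.61944174e-04
  1.37609840e+00 -1.39010705e+00]
```

View pics/w1.png

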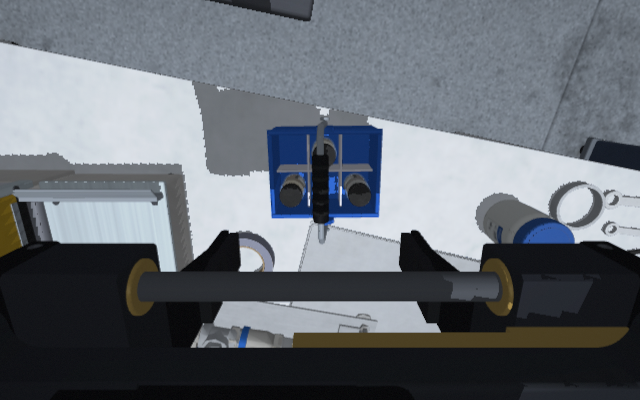

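Wrist view: the sleeve runs (320,153)–(321,222) and the rim corners are (268,130), (382,129), (379,217) and (272,217). The deck is at left, around x 45–180.

```bash
python3 - <<'E'
from h import *
a=at("wrist",320,153,114);b=at("wrist",321,222,114);m=(a+b)/2;print("sleeve",a,b,m,np.linalg.norm(a-b))
C=[at("wrist",*p,62) for p in[(268,130),(382,129),(379,217),(272,217)]];print("rim",C,np.mean(C,0),shift(np.mean(C,0)))
print(shift([*m[:2],103]))
E
```

```text
sleeve [436.3 262.7 114. ] [496.3 275.3 114. ] [466.3 269.  114. ] 61.30872694812705
rim [array([432. , 210.5,  62. ]), array([409.9, 318.9,  62. ]), array([498.6, 338.1,  62. ]), array([520.2, 227.9,  62. ])] [465.175 273.85   62.   ] [ 0.32  0.62 16.84]
[ 0.31  0.12 12.74]
```

Call:
step_arm:
  motion:
    - [0.3, 0.1, 3, 0]
    - [0.3, 0.1, 6, 0]
    - [0.3, 0.1, 9, 0]
    - [0.3, 0.1, 11, 0]
    - [0.3, 0.1, 12.3, 0]
    - [0.3, 0.1, 12.7, 0]
    - [0.3, 0.1, 12.7, 0]

```text
time: 2.2
tool_pos: [467.5, 267.9, 104.0]
tcp_rot: [-0.095, 0.995, 0.0, 0.0]
force: [0.3, 0.4, -0.8]
grip_width: 87.0
```

Call:
step_arm:
  motion:
    - [0, 0, 0, 0]
    - [0, 0, 0, 0]
    - [0, 0, 0, 0]
    - [0, 0, 0, 0]
    - [0, 0, 0, 0]
    - [0, 0, 0, 0]
    - [0, 0, 0, 0]
  claw: 1

```text
time: 3.08
tool_pos: [467.4, 267.5, 103.5]
tcp_rot: [-0.095, 0.995, 0.0, -0.0]
force: [0.3, -0.6, -0.3]
grip_width: 25.1
```

Call:
step_arm:
  motion:
    - [0, 0, 0, 0]
    - [0, 0, 0, 0]
    - [0, 0, 0, 0]

```text
time: 3.45
tool_pos: [467.3, 267.6, 103.5]
tcp_rot: [-0.095, 0.995, 0.0, -0.0]
force: [-0.6, 0.8, 0.9]
grip_width: 13.3
```

Call:
step_arm:
  motion:
    - [0, 0, -0.5, 0]
    - [0, 0, -1.5, 0]
    - [0, 0, -3, 0]
    - [0, 0, -5, 0]
    - [0, 0, -8, 0]
    - [0, 0, -11, 0]
    - [0, 0, -13, 0]
    - [0, 0, -14, 0]
    - [0, 0, -14, 0]

```text
time: 4.58
tool_pos: [467.7, 267.6, 244.5]
tcp_rot: [-0.095, 0.995, 0.0, 0.001]
force: [0.7, -0.8, -5.8]
grip_width: 13.2
```

```bash
python3 - <<'E'
from h import *
s=env.read_state();print(s["force"],s["grip_width"],s["tool_pos"],s["ft_torque"])
im=vision.camera("wrist");cv2.imwrite("pics/w2.png",im[:,:,::-1])
E
```

```text
[ 0.72958187 -0.78714305 -5.79705613] 13.181135314699748 [467.69644443 267.63158992 244.47864445] [ 0.04688228 -0.01112958  0.02300318]
```

View pics/w2.png

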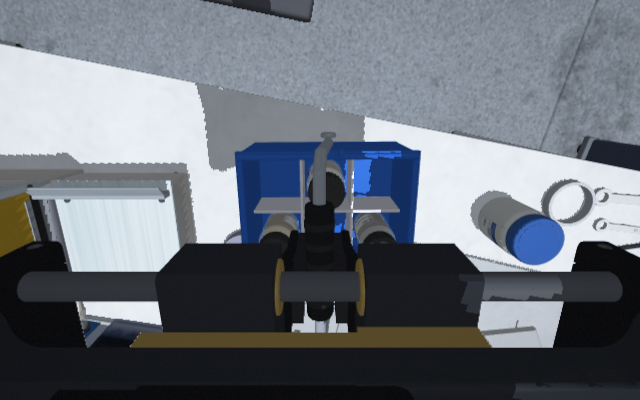

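Held: width 13.2, weight about 6 N. Rim near edge (236,152)–(420,150), level. Zooming on the deck at left.

```bash
python3 - <<'E'
from h import *
a=cv2.imread("pics/w2.png")[140:360,0:240];cv2.imwrite("pics/c.png",cv2.resize(a,None,fx=2.7,fy=2.7,interpolation=2))
l=at("wrist",236,152,203.5);r=at("wrist",420,150,203.5);print(l,r,shift((l+r)/2),np.linalg.norm(l-r))
E
```

```text
[431.  210.2 203.5] [409.1 317.4 203.5] [4.7  0.54 3.99] 109.414121574868
```

View pics/c.png

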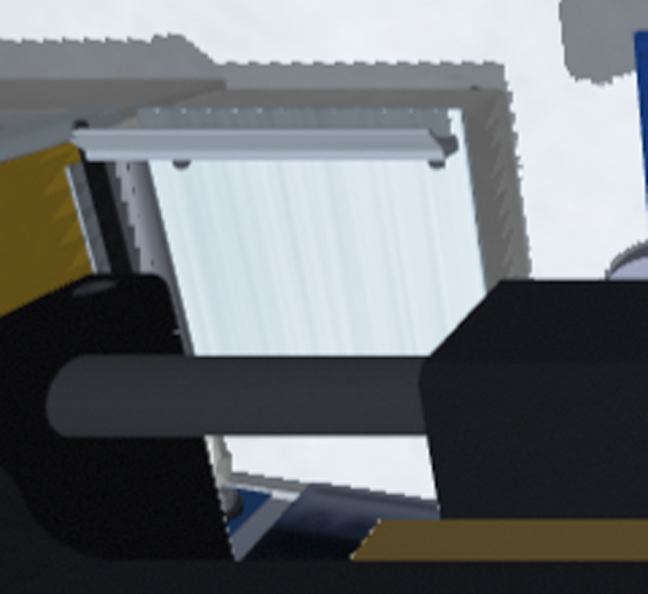

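```bash
python3 - <<'E'
from h import *
f=lambda x,y,z:at("wrist",(x+.5)/2.7-.5,140+(y+.5)/2.7-.5,z)
for nm,p,q,z in[("inner edge",(150,161),(430,161),79),("outer lip",(90,130),(440,131),88),("back",(464,115),(485,275),65),("gate",(152,165),(192,353),65)]:
    a,b=f(*p,z),f(*q,z);d=b-a;print(nm,a,b,"ang",np.arctan2(d[1],d[0]))
    for t in(-1.365,):
        u=np.array([np.cos(t),np.sin(t),0]);n=np.array([-u[1],u[0],0]);print("  along",u@a,u@b,"lat",n@a,n@b)
print("proposed infeed",u@np.array([575,61,0]),n@np.array([575,61,0]))
# hanging carrier centre, yaw
E
```

```text
inner edge [539.1   7.1  79. ] [519.1 111.   79. ] ang 1.7609630968991947
  along 103.21315189102823 -2.5813442924815884 lat 529.1750799846111 530.8287357158085
outer lip [527.   -6.9  88. ] [503.3 118.   88. ] ang 1.758318711633668
  along 114.44513619669867 -12.662312884168257 lat 514.4695528414865 516.7925655738707
back [503.3 116.8  65. ] [569.7 129.5  65. ] ang 0.18898264548438418
  along -11.487634602419964 -10.351022365427513 lat 516.5473494765424 584.1414180966716
gate [547.1  -3.   65. ] [629.1  10.6  65. ] ang 0.1643575383391788
  along 114.73480141126451 118.1782142022127 lat 534.9423663770871 617.9911647329401
proposed infeed 57.786567314237 575.3318282852402
```

Call:
step_arm:
  motion:
    - [-0.4, -1.2, 0, 0]
    - [-1.2, -3.6, 0, 0]
    - [-2.2, -6.8, 0, 0]
    - [-3.2, -10, 0, 0]
    - [-4.2, -13.2, 0, 0]
    - [-5.2, -16.4, 0, 0]
    - [-6.1, -19.2, 0, 0]
    - [-6.8, -21.2, 0.5, 0]
    - [-7, -21.9, 1, 0]
    - [-7, -21.9, 1, 0]

```text
time: 5.88
tool_pos: [576.7, 65.7, 232.1]
tcp_rot: [-0.095, 0.996, 0.0, -0.001]
force: [0.5, 0.2, -5.7]
grip_width: 12.9
```

```bash
python3 - <<'E'
from h import *
print(axes()[0],env.read_state()["grip_width"])
im=vision.camera("wrist");cv2.imwrite("pics/w3.png",im[:,:,::-1])
im=vision.camera("top")[:,:,::-1];cv2.imwrite("pics/t3.png",cv2.resize(im[135:245,270:450],None,fx=4,fy=4,interpolation=2))
E
```

```text
[576.74415332  65.70890167 232.14811987] 12.90340154865117
```

View pics/w3.png

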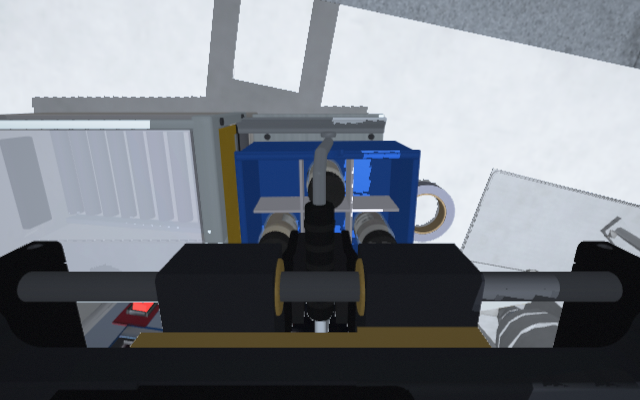

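```bash
python3 - <<'E'
import cv2
a=cv2.imread("pics/w3.png")[90:250,190:440];cv2.imwrite("pics/d.png",cv2.resize(a,None,fx=3.2,fy=3.2,interpolation=2))
E
```

```text
(no output)
```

View pics/d.png

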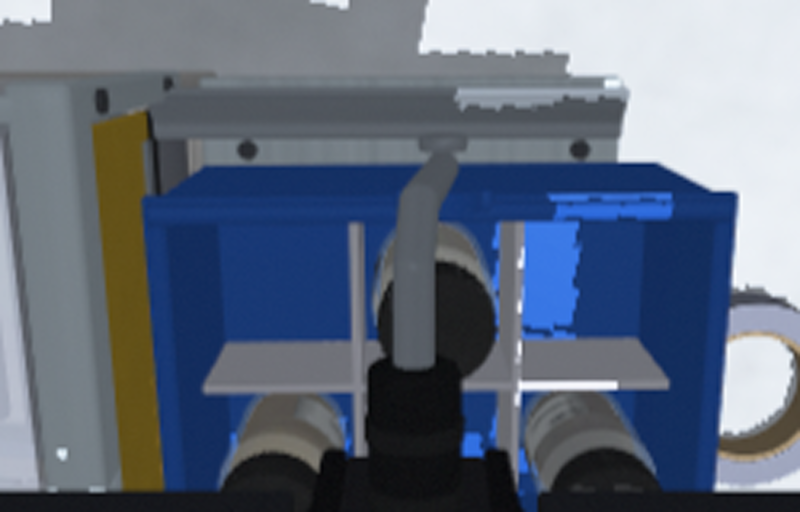

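```bash
python3 - <<'E'
from h import *
f=lambda x,y,z:at("wrist",190+(x+.5)/3.2-.5,90+(y+.5)/3.2-.5,z)
t=-1.38;u=np.array([np.cos(t),np.sin(t),0]);n=np.array([-u[1],u[0],0])
for nm,x,y,z in[("guide L",170,137,79),("guide R",610,137,79),("bot L",205,163,128.6),("bot R",655,163,128.6),("rim L",145,197,190.6),("rim R",737,194,190.6),("deckback",618,152,65),("lintel front top",92,300,172),("lintel",108,480,172)]:
    p=f(x,y,z);print(nm,p,"along %.1f lat %.1f"%(u@p,n@p))
p=axes()[0];print("tcp",u@p,n@p)
E
```

```text
guide L [544.2 -12.   79. ] along 115.0 lat 532.0
guide R [519.9 113.6  79. ] along -12.9 lat 532.0
bot L [542.1   7.6 128.6] along 95.3 lat 533.7
bot R [521.1 116.1 128.6] along -15.2 lat 533.7
rim L [541.    8.1 190.6] along 94.6 lat 532.7
rim R [519.2 117.5 190.6] along -16.9 lat 532.1
deckback [524.7 119.9  65. ] along -18.2 lat 537.9
lintel front top [568.6  -4.6 172. ] along 112.3 lat 557.4
lintel [609.3   3.2 172. ] along 112.4 lat 598.9
tcp 44.112777536772334 579.1159550686206
```

Call:
step_arm:
  motion:
    - [-0.3, 0, 0.7, 0]
    - [-0.3, 0, 1.8, 0]
    - [-0.3, 0, 3, 0]
    - [-0.3, 0, 4, 0]
    - [-0.3, 0, 4.8, 0]
    - [-0.3, 0, 5.4, 0]
    - [-0.3, 0, 5.9, 0]
    - [-0.3, 0, 6.2, 0]
    - [-0.3, 0, 6.4, 0]
    - [-0.3, 0, 6.4, 0]

```text
time: 7.22
tool_pos: [580.5, 66.2, 169.6]
tcp_rot: [-0.095, 0.995, -0.0, 0.0]
force: [1.1, -0.1, -4.7]
grip_width: 13.1
```

Call:
step_arm:
  motion:
    - [0, 0, 0.1, 0]
    - [0, 0, 0.2, 0]
    - [0, 0, 0.2, 0]
    - [0, 0, 0.2, 0]

```text
time: 7.72
tool_pos: [581.0, 65.9, 168.6]
tcp_rot: [-0.095, 0.995, -0.0, 0.001]
force: [-1.9, -2.7, 3.6]
grip_width: 12.8
```

```bash
python3 - <<'E'
from h import *
s=env.read_state();print(s["tool_pos"],s["force"],s["ft_torque"])
im=vision.camera("wrist")[:,:,::-1];cv2.imwrite("pics/e.png",cv2.resize(im[90:250,190:440],None,fx=3.2,fy=3.2,interpolation=2))
E
```

```text
[580.98482266  65.91658251 168.57042465] [-1.89522911 -2.73725258  3.57014318] [-0.4197256   0.33772551  0.0558992 ]
```

View pics/e.png

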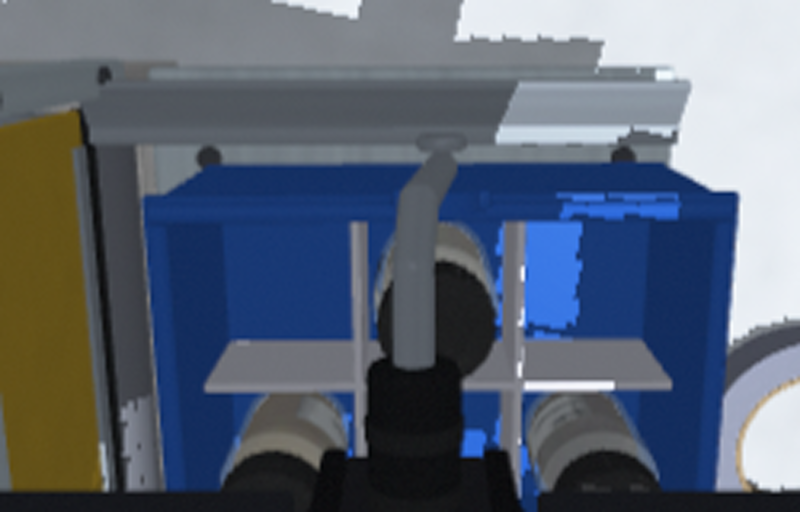

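Seated: force +3.6 N, z matches, and a deck gap shows along the near guide. Releasing and rising.

Call:
step_arm:
  motion:
    - [0, 0, 0, 0]
    - [0, 0, 0, 0]
    - [0, 0, 0, 0]
    - [0, 0, 0, 0]
  claw: 0

```text
time: 8.28
tool_pos: [580.4, 66.4, 167.3]
tcp_rot: [-0.095, 0.995, 0.0, -0.0]
force: [0.3, -0.5, 0.2]
grip_width: 41.3
```

Call:
step_arm:
  motion:
    - [0, 0, -1, 0]
    - [0, 0, -3, 0]
    - [0, 0, -5, 0]
    - [0, 0, -6, 0]
    - [0, 0, -6, 0]

```text
time: 8.9
tool_pos: [581.2, 66.2, 229.2]
tcp_rot: [-0.095, 0.995, -0.0, 0.001]
force: [-0.5, 0.4, -0.2]
grip_width: 43.6
```

```bash
python3 - <<'E'
from h import *
s=env.read_state();print(s["tool_pos"],s["force"],s["grip_width"],s["q"])
im=vision.camera("wrist")[:,:,::-1];cv2.imwrite("pics/g.png",cv2.resize(im[90:300,180:460],None,fx=2.8,fy=2.8,interpolation=2))
E
```

```text
[581.22662223  66.23328894 229.23535459] [-0.54712403  0.42958171 -0.22559625] 43.62403278772592 [-2.12947244e-02  1.24280316e-01  1.63790713e+00 -1.70611165e-05
  1.37662386e+00 -1.78228596e+00]
```

View pics/g.png

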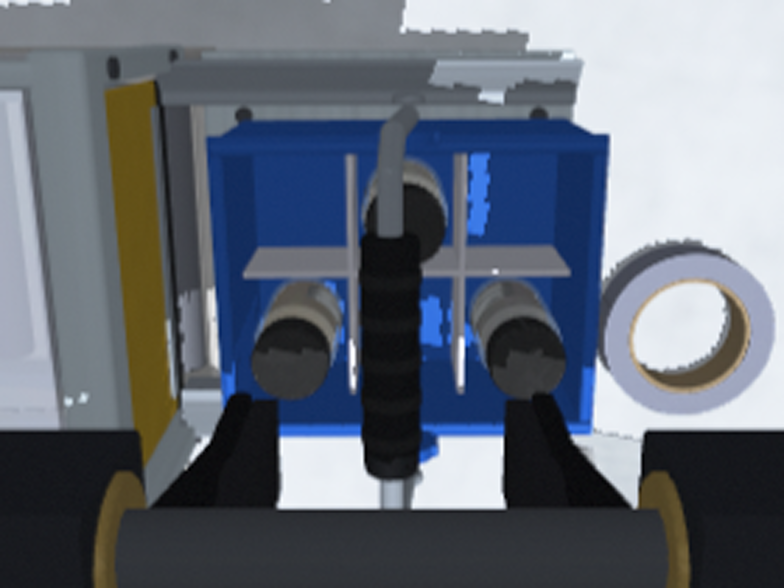

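The bail leans slightly toward the gate, the vials stand, and the carrier is parallel between the guides. I'll measure it in the deck frame, then fold the bail backward (away from the gate).

```bash
cat >> h.py <<'E'
t=-1.38;u=np.array([np.cos(t),np.sin(t),0]);n=np.array([-u[1],u[0],0])
E
python3 - <<'E'
from h import *
f=lambda x,y,z:at("wrist",180+(x+.5)/2.8-.5,90+(y+.5)/2.8-.5,z)
for nm,x,y,z in[("g",200,104,79),("g",550,104,79),("c",208,137,127),("c",608,137,127),("c",590,430,127),("c",222,427,127),("bot",245,120,65),("bot",570,120,65),("s",390,240,179),("s",392,475,179),("lintel",106,100,172),("lint",145,420,172)]:
    p=f(x,y,z);print(nm,p,"along %.1f lat %.1f"%(u@p,n@p))
p=axes()[0];print("tcp",u@p,n@p)
E
```

```text
g [540.9  -4.4  79. ] along 106.9 lat 530.3
g [519.3 107.3  79. ] along -6.9 lat 530.2
c [543.7   7.9 127. ] along 95.4 lat 535.3
c [522.8 116.4 127. ] along -15.1 lat 535.4
c [609.3 133.6 127. ] along -15.6 lat 623.6
c [629.6  23.7 127. ] along 96.1 lat 622.7
bot [545.    8.8  65. ] along 94.7 lat 536.8
bot [523.9 117.8  65. ] along -16.3 lat 536.7
s [551.1  60.7 179. ] along 44.9 lat 552.6
s [609.   72.3 179. ] along 44.5 lat 611.7
lintel [533.1  -7.9 172. ] along 108.9 lat 521.9
lint [609.4   9.6 172. ] along 106.1 lat 600.2
tcp 45.040363468212725 582.6314253073067
```

Call:
step_arm:
  motion:
    - [0, -0.6, 0, 0.18]
    - [0, -1.2, 0, 0.36]
    - [0, -1.9, 0, 0.54]
    - [0, -2.5, 0, 0.72]
    - [0, -3.1, 0, 0.9]
    - [0, -3.1, 0, 1.08]
    - [0, -3.1, 0, 1.26]
    - [0, -3.1, 0, 1.44]
    - [0, -3.1, 0, 1.57]
    - [0, -3.1, 0, 1.57]
  claw: 0.6

```text
time: 10.2
tool_pos: [585.7, 35.8, 226.4]
tcp_rot: [0.636, 0.772, -0.001, -0.001]
force: [0.0, 0.1, 0.4]
grip_width: 17.6
```

```bash
python3 - <<'E'
from h import *
s=env.read_state();p,M=axes();print(p,M.round(3).tolist(),s["grip_width"],"along",u@p,"lat",n@p)
E
```

```text
[585.73100546  35.84590835 226.4342097 ] [[-0.191, 0.982, -0.002], [0.982, 0.191, 0.0], [0.0, -0.002, -1.0]] 17.625949722348913 along 75.88308312829187 lat 581.8999034142055
```

Call:
step_arm:
  motion:
    - [0, 0, 2, 0]
    - [0, 0, 4, 0]
    - [0, 0, 5, 0]
    - [0, 0, 5.3, 0]
    - [0, 0, 5.3, 0]

```text
time: 10.82
tool_pos: [586.4, 35.8, 174.5]
tcp_rot: [0.636, 0.771, 0.0, 0.0]
force: [0.5, 0.2, -0.5]
grip_width: 17.4
```

Call:
step_arm:
  motion:
    - [0.5, 0, 0, 0]
    - [1, 0, 0, 0]
    - [1.5, 0, 0, 0]
    - [2, 0, 0, 0]
    - [2.5, 0, 0, 0]
    - [3, 0, 0, 0]
    - [3.5, 0, 0, 0]
    - [4, 0, 0, 0]
    - [4.5, 0, 0, 0]
    - [4.8, 0, 0, 0]

```text
time: 12.08
tool_pos: [577.1, 83.2, 174.4]
tcp_rot: [0.636, 0.771, -0.0, -0.0]
force: [0.2, -1.7, -1.0]
grip_width: 17.5
```

Call:
step_arm:
  motion:
    - [0, 0, -1, 0]
    - [0, 0, -2.2, 0]
    - [0, 0, -2.5, 0]
    - [0, 0, -2.5, 0]

```text
time: 12.58
tool_pos: [577.6, 82.9, 200.3]
tcp_rot: [0.637, 0.771, 0.0, 0.0]
force: [0.1, -0.3, -0.5]
grip_width: 17.4
```

```bash
python3 - <<'E'
from h import *
s=env.read_state();p,M=axes();print(p,s["force"],"along",u@p,"lat",n@p)
im=vision.camera("wrist")[:,:,::-1];cv2.imwrite("pics/i.png",im)
E
```

```text
[577.58125472  82.86799538 200.30220445] [ 0.14379236 -0.27412407 -0.45315366] along 28.168755471529074 lat 582.8153495569807
```

View pics/i.png

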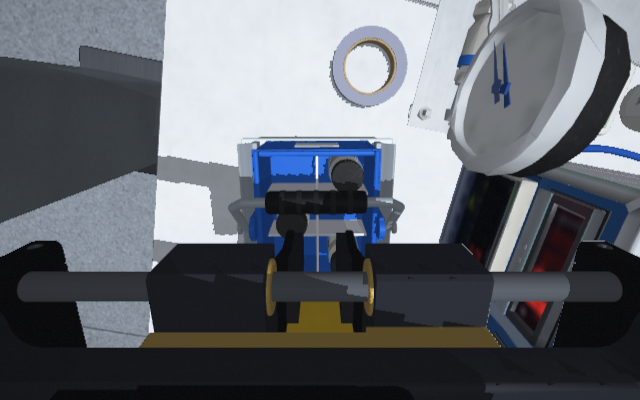

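The bail is now leaning back (sleeve at (316,202)); the carrier's rear rim edge is at row ~148.

```bash
python3 - <<'E'
from h import *
for x,y,z in[(316,202,169),(316,148,127)]:
    p=at("wrist",x,y,z);print(u@p,n@p)
E
```

```text
8.220580176566758 582.0023299451306
-17.80281717067716 581.7325327852891
```

Call:
step_arm:
  motion:
    - [1.5, 0, 0, 0]
    - [2.8, 0, 0, 0]
    - [2.8, 0, 1, 0]
    - [2.8, 0, 2, 0]
    - [2.9, 0, 3, 0]
    - [3, 0, 3.8, 0]
    - [3.1, 0, 4.3, 0]
    - [3.2, 0, 4.7, 0]
    - [3.2, 0, 4.9, 0]
    - [3.2, 0, 4.9, 0]

```text
time: 13.88
tool_pos: [570.9, 114.2, 150.2]
tcp_rot: [0.637, 0.771, -0.0, -0.0]
force: [-0.4, 2.8, 0.4]
grip_width: 17.1
```

Call:
step_arm:
  motion:
    - [0, 0, 0.1, 0]
    - [0, 0, 0.2, 0]
    - [0, 0, 0.2, 0]

```text
time: 14.25
tool_pos: [571.4, 113.8, 148.7]
tcp_rot: [0.637, 0.771, -0.0, 0.0]
force: [-1.3, 0.2, 1.3]
grip_width: 17.4
```

Call:
step_arm:
  motion:
    - [0, 0, -1.5, 0]
    - [0, 0, -4, 0]
    - [1, 0, -6, 0]
    - [3, 0, -6, 0]
    - [4.5, 0, -6, 0]
    - [4.5, 0, -6, 0]

```text
time: 15.0
tool_pos: [561.4, 160.2, 207.2]
tcp_rot: [0.635, 0.772, -0.001, -0.001]
force: [0.5, -0.2, 0.6]
grip_width: 17.1
```

```bash
python3 - <<'E'
from h import *
s=env.read_state();p,M=axes();print(p,s["force"],"along",u@p,"lat",n@p)
im=vision.camera("wrist")[:,:,::-1];cv2.imwrite("pics/j.png",cv2.resize(im[90:350,190:460],None,fx=2.25,fy=2.25,interpolation=2))
E
```

```text
[561.36384638 160.15996888 207.241181  ] [ 0.52785391 -0.24657021  0.63052242] along -50.796124382049754 lat 581.5499440311379
```

View pics/j.png

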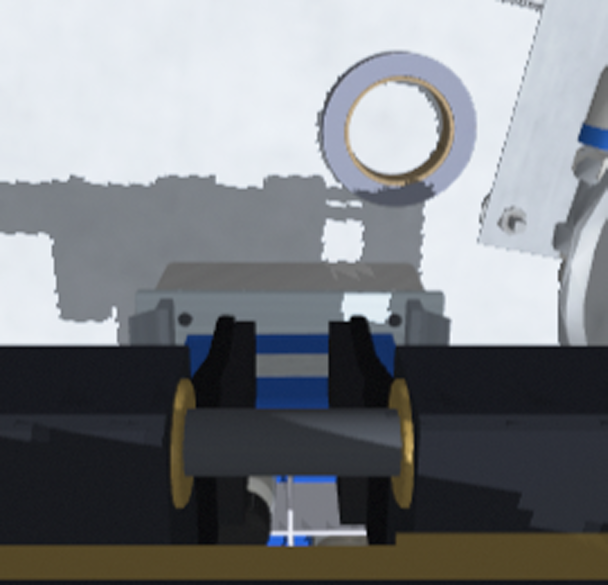

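The bail isn't directly visible here: the rod hides row 410–475 and only the carrier's rear wall is seen. I'll go back over the carrier and check numerically.

Call:
step_arm:
  motion:
    - [-3, 0, 0, 0]
    - [-6, 0, 0, 0]
    - [-8, 0, 0, 0]
    - [-8, 0, 0, 0]
    - [-8, 0, 0, 0]

```text
time: 15.68
tool_pos: [577.6, 80.4, 208.3]
tcp_rot: [0.637, 0.771, 0.0, -0.0]
force: [0.2, 0.1, -0.4]
grip_width: 17.6
```

```bash
python3 - <<'E'
from h import *
p,M=axes();print("along",u@p,p[2])
im=vision.camera("wrist");cv2.imwrite("pics/k.png",im[:,:,::-1])
c=38.5
for th in(-1.5,-1.3,-1.0,-.7):
    P=u*(c+48*np.sin(th))+n*581;P[2]=65+66+48*np.cos(th);print(th,proj("wrist",P).round())
for r in range(120,245,4):
    print(r,''.join('B' if (q[2]>1.6*q[0]+15) else ('#' if q.max()<60 else ('.' if q.min()>140 else '-')) for q in im[r,230:410:3].astype(int)))
E
```

```text
along 30.6052560928531 208.28836645600816
-1.5 [315. 157.]
-1.3 [315. 161.]
-1.0 [315. 174.]
-0.7 [315. 193.]
120 ............................................................
124 ............................................................
128 ............................................................
132 ............................................................
136 ............................................................
140 ......--..-.....................................-..--.......
144 .......-..-....................................--..----.....
148 .......-..-.--...............................----..---......
152 .......-..-....................................--..---......
156 ..........-..BBBBBBBBBBBBBBBBBBBBBBBBBBBBBBBBB..-.----......
160 .......-..-.BBBBBBBBBBB-------------BBBBBBBBBBB--.----......
164 .......-...BBBBBBBBBBBBBBBBBBBBBBBBBBBBBBBBBBBBB-.----......
168 ----...--BBBBBBBBBBBBBBBBBBBBBBBBBBBBBBBBBBBBBBBBB----......
172 -----...-BBBBBBBBBBBBBBBBBBBB#BBB#BBBB#BBBBBBBBBBB----......
176 ---------BBBBBB############################BBBBBBB----......
180 --------...
[... 389 characters left out ...]
BBBB----------------------######----BBBB----......
208 ----------BBB-------------------------BB-....-BBBB----......
212 ----------BBBBBBBBB--------BB-BBBBBBBBBBBBBBBBBBBB----......
216 ----------BBBBBBBB---------BB-BBBBBBBBBBBBBBBBBBBB----......
220 ----------BBBBBBBB---------BB-BBBBBBBBBBBBBBBBBBB-----......
224 ----------BBBBBBB--######--BB-BBBBBBBBBBBBBBBBBBBB----......
228 ---.-----BBBBBBBB#########-BB-BBBBBBBBBBBBBBBBBBBB----......
232 -...----BBBBBBBB-#########-------------##---BBBBBBB---......
236 ....----BBBBBBB--#########----------######---BBBBBB----.....
240 ...-----BBBBBBB--#########----------######---BBBBBB----.....
244 ###############--#########----------######----##############
```

```bash
python3 - <<'E'
from h import *
im=cv2.imread("pics/k.png")[:,:,::-1]
for y,z in[(155,65),(167,127),(168,127)]:
    print(y,z,u@at("wrist",315,y,z))
for c in(46,48,50,52,54):
    print(c,[int(proj("wrist",u*(c+48*np.sin(th))+n*581+[0,0,65+66+48*np.cos(th)])[1]) for th in(-1.5,-1.3,-1.1,-.9)], "rear rim",proj("wrist",u*(c-56)+n*581+[0,0,127])[1].round(),"bottom",proj("wrist",u*(c-56)+n*581+[0,0,65])[1].round())
print([tuple(im[r,320]) for r in range(154,192,2)])
E
```

```text
155 65 0.880233260492293
167 127 -0.49772661941733526
168 127 0.3256843711401255
46 [167, 172, 180, 191] rear rim 154.0 bottom 143.0
48 [169, 175, 183, 194] rear rim 157.0 bottom 145.0
50 [172, 177, 186, 197] rear rim 159.0 bottom 148.0
52 [175, 180, 188, 199] rear rim 162.0 bottom 150.0
54 [178, 183, 191, 202] rear rim 165.0 bottom 152.0
[(np.uint8(233), np.uint8(242), np.uint8(247)), (np.uint8(26), np.uint8(61), np.uint8(128)), (np.uint8(67), np.uint8(81), np.uint8(110)), (np.uint8(117), np.uint8(121), np.uint8(123)), (np.uint8(163), np.uint8(168), np.uint8(171)), (np.uint8(24), np.uint8(55), np.uint8(115)), (np.uint8(22), np.uint8(54), np.uint8(114)), (np.uint8(29), np.uint8(71), np.uint8(151)), (np.uint8(38), np.uint8(87), np.uint8(180)), (np.uint8(21), np.uint8(43), np.uint8(89)), (np.uint8(22), np.uint8(22), np.uint8(25)), (np.uint8(23), np.uint8(25), np.uint8(28)), (np.uint8(28), np.uint8(29), np.uint8(33)), (np.uint8(35), np.uint8(36), np.uint8(40)), (np.uint8(39), np.uint8(40), np.uint8(43)), (np.uint8(18), np.uint8(18), np.uint8(21)), (np.uint8(18), np.uint8(18), np.uint8(20)), (np.uint8(13), np.uint8(14), np.uint8(16)), (np.uint8(13), np.uint8(14), np.uint8(15))]
```

Viewer limit reached, so I continue on numbers. The bail is flat (sleeve row 182, which fits -1.5 rad). The carrier slid forward ~17 mm during the press, leaving its x at +7 to +16 mm in the infeed frame. The limit is 17, so I'll pull it back ~20 mm by hooking in front of the folded sleeve, with the force in line with the arms.

Call:
step_arm:
  motion:
    - [0, 0, 2.5, 0]
    - [0, 0, 5, 0]
    - [0, 0, 6.4, 0]
    - [0, 0, 6.9, 0]
    - [0, 0, 6.9, 0]

```text
time: 16.35
tool_pos: [578.0, 80.3, 139.9]
tcp_rot: [0.636, 0.771, 0.0, 0.0]
force: [0.2, -0.7, -0.2]
grip_width: 17.7
```

Call:
step_arm:
  motion:
    - [0.4, 0, 0, 0]
    - [0.8, 0, 0, 0]
    - [1.2, 0, 0, 0]
    - [1.6, 0, 0, 0]
    - [2, 0, 0, 0]
    - [2.3, 0, 0, 0]
    - [2.6, 0, 0, 0]
    - [2.6, 0, 0, 0]

```text
time: 17.35
tool_pos: [572.8, 105.9, 139.4]
tcp_rot: [0.636, 0.771, 0.0, -0.0]
force: [2.1, -2.3, 2.0]
grip_width: 17.5
```

Call:
step_arm:
  motion:
    - [-0.5, 0, -1, 0]
    - [-1.5, 0, -3.5, 0]
    - [-2.6, 0, -6, 0]
    - [-2.6, 0, -6.9, 0]
    - [-2.6, 0, -6.9, 0]

```text
time: 17.98
tool_pos: [577.7, 80.4, 208.9]
tcp_rot: [0.636, 0.771, 0.0, -0.0]
force: [0.4, -0.6, -0.5]
grip_width: 17.1
```

```bash
cat > chk.py <<'E'
from h import *
p,M=axes();print("along",u@p,"lat",n@p,p[2])
im=vision.camera("wrist")
for r in range(120,216,4):
    print(r,''.join('B' if (q[2]>1.6*q[0]+15) else ('#' if q.max()<60 else ('.' if q.min()>140 else '-')) for q in im[r,230:410:3].astype(int)))
for c in(30,34,38,42,46,50,54):
    print(c,[int(proj("wrist",u*(c+48*np.sin(th))+n*581+[0,0,65+66+48*np.cos(th)])[1]) for th in(-1.5,-1.3,-1.1,-.9)], "rear rim",proj("wrist",u*(c-56)+n*581+[0,0,127])[1].round(),"bottom",proj("wrist",u*(c-56)+n*581+[0,0,65])[1].round())
E
python3 chk.py
```

```text
along 30.658711709517473 lat 582.4691609552036 208.86305743743415
120 ............................................................
124 ............................................................
128 ............................................................
132 ............................................................
136 ............BBBBBBBBBB--------------BBBBBBBBBB..............
140 ......--..BBBBBBBBBBBBBBBBBBBBBBBBBBBBBBBBBBBBBB-..--.......
144 .......BBBBBBBBBBBBBBBBBBBBBBBBBBBBBBBBBBBBBBBBBBB----......
148 .......BBBBBBBBBBBBBBBBBBBBB.BBBBBB------BBBBBBBBB----......
152 .......BBBBBBBBBB##BBB##BBBB#BBB#########-BBBBBBB.----......
156 .......-BBBBB##############################BBBBBB.----......
160 .....-.......##############################-.......---......
164 .............##############################-.........-......
168 ---...--BBBBB###############################BBBBB.-.........
172 --...---BBBBBBBBB##BBB##BBB##BBB###########-BBBBB.--........
176 --..----BBBBBB--------------.-----#########-BBBBB.---.......
180 --..----BBBBB-----------------------#####----BBBB----..
[... 189 characters left out ...]
-----......
196 --------BBBBBBBBB---------BB-BBBBBBBBBBBBBBBBBBBB-----......
200 ---------BBBBBBB--#####---BB-BBBBBBBBBBBBBBBBBBBB-----......
204 --------BBBBBBBB-########-BB-BBBBBBBBBBBBBBBBBBBBB----......
208 -------BBBBBBBBB#########-BB-BBBBBBBBBBBBBBBBBBBBB----......
212 -------BBBBBBBB##########------------------BBBBBBBB---......
30 [144, 148, 156, 166] rear rim 131.0 bottom 125.0
34 [150, 154, 162, 172] rear rim 137.0 bottom 130.0
38 [155, 160, 168, 178] rear rim 143.0 bottom 134.0
42 [161, 166, 174, 184] rear rim 148.0 bottom 139.0
46 [167, 172, 180, 191] rear rim 154.0 bottom 143.0
50 [172, 177, 186, 197] rear rim 159.0 bottom 147.0
54 [178, 183, 191, 202] rear rim 165.0 bottom 152.0
```

The carrier is back ~17 mm (centre ≈39–40, x ≈ -9 to 0). The sleeve may have lifted slightly, so I'll press it straight down once more and recheck.

Call:
step_arm:
  motion:
    - [2, 0, 0, 0]
    - [3.9, 0, 0, 0]
    - [3.9, 0, 1.5, 0]
    - [3.9, 0, 3.5, 0]
    - [3.9, 0, 5, 0]
    - [3.9, 0, 5.6, 0]
    - [3.9, 0, 6, 0]
    - [3.9, 0, 6.1, 0]
    - [3.9, 0, 6.1, 0]

```text
time: 19.15
tool_pos: [570.0, 118.0, 149.3]
tcp_rot: [0.637, 0.771, -0.0, -0.0]
force: [-7.6, -1.0, 10.6]
grip_width: 17.3
```

Call:
step_arm:
  motion:
    - [0, 0, -1.5, 0]
    - [0, 0, -4, 0]
    - [-2, 0, -6.1, 0]
    - [-3.9, 0, -6.1, 0]
    - [-3.9, 0, -6.1, 0]

```text
time: 19.77
tool_pos: [577.9, 78.5, 208.1]
tcp_rot: [0.637, 0.771, -0.0, -0.0]
force: [-0.3, -0.8, 0.0]
grip_width: 17.6
```

```bash
python3 chk.py | head -22; python3 - <<'E'
from h import *
# flap state: top view saved only
im=vision.camera("top");cv2.imwrite("pics/t5.png",im[:,:,::-1])
E
```

```text
along 32.500712319837874 lat 582.3020251278871 208.05829683852696
120 ............................................................
124 ............................................................
128 ............................................................
132 ............---------------------------B----B-..............
136 ........--BBBBBBBBBBB-..............BBBBBBBBBBB.--..........
140 .......BBBBBBBBBBBBBBBBBBBBBBBBBBBBBBBBBBBBBBBBBBB.----.....
144 .......BBBBBBBB###########################BBBBBBBB.---......
148 .......BBBBBBB#############################-----BB.---......
152 ..............#############################........---......
156 ..............#############################------...--......
160 .......-BBBBBB#############################-BBBBB--.........
164 ......--BBBBBBBBBBBBBBBBBBBB.BBBB#######----BBBBB.--........
168 ---..---BBBBBBBBBBBBBBBBBBBB.BBBB-##########BBBBB.--........
172 ---..---BBBBBBBBBBBBBBBBBBBB.BBBBB#########BBBBBB.--........
176 ---..---BBBBB---------------.------#######--BBBBB.--........
180 ---..---BBBBB------------------------###-----BBBB---........
184 --------BBBB-------.........-------------...-BBBB---........
188 --------BBBBBBBBBB--------BB-BBBBBBBBBBBBBBBBBBBB---........
192 --------BBBBBBBBB---------BB-BBBBBBBBBBBBBBBBBBBB-----......
196 --------BBBBBBBBB--###----BB-BBBBBBBBBBBBBBBBBBBB-----......
200 --------BBBBBBBB-#######--BB-BBBBBBBBBBBBBBBBBBBB-----......
```

Sleeve now centred at row ~152, flatter than before, and pressed with 10 N onto its stop. Step 1 is met. Moving behind the carrier.

Call:
step_arm:
  motion:
    - [3, 0, 0, 0]
    - [6, 0, 0, 0]
    - [8, 0, 0, 0]
    - [8, 0, 2, 0]
    - [8, 0, 5, 0]
    - [8, 0, 7.5, 0]
    - [8, 0, 9.2, 0]
    - [8, 0, 9.5, 0]
    - [8, 0, 9.5, 0]

```text
time: 21.0
tool_pos: [562.9, 158.4, 113.8]
tcp_rot: [0.637, 0.771, 0.0, 0.0]
force: [-0.2, -0.3, -0.9]
grip_width: 17.1
```

Call:
step_arm:
  motion:
    - [-1, 0, 0, 0]
    - [-2, 0, 0, 0]
    - [-3, 0, 0, 0]
    - [-4, 0, 0, 0]
    - [-5, 0, 0, 0]
    - [-6, 0, 0, 0]
    - [-7, 0, 0, 0]
    - [-8, 0, 0, 0]
    - [-8, 0, 0, 0]

```text
time: 22.12
tool_pos: [578.4, 79.3, 114.2]
tcp_rot: [0.637, 0.771, 0.0, 0.0]
force: [-0.0, 0.9, 1.3]
grip_width: 17.6
```

```bash
python3 - <<'E'
from h import *
s=env.read_state();p,M=axes();print("along",u@p,"lat",n@p,p,s["force"],s["ft_torque"])
E
```

```text
along 31.85217721548424 lat 582.9050093529216 [578.36781467  79.26841789 114.22586964] [-0.04567519  0.94276383  1.34975218] [ 0.07170889  0.00108986 -0.02791191]
```

Call:
step_arm:
  motion:
    - [-0.7, 0, 0, 0]
    - [-1.4, 0, 0, 0]
    - [-2.1, 0, 0, 0]
    - [-2.8, 0, 0, 0]
    - [-3.4, 0, 0, 0]
    - [-3.8, 0, 0, 0]
    - [-3.8, 0, 0, 0]
    - [-3.8, 0, 0, 0]

```text
time: 23.12
tool_pos: [584.8, 42.6, 113.4]
tcp_rot: [0.636, 0.771, -0.0, -0.0]
force: [0.7, 0.2, 0.4]
grip_width: 17.2
```

```bash
cat > top.py <<'E'
from h import *
s=env.read_state();p,M=axes();print("along",u@p,"z",p[2],s["force"],s["time"])
for cam in("top","scene"):
    im=vision.camera(cam).astype(int);cv2.imwrite(f"pics/{cam}_{s['time']:.1f}.png",im[:,:,::-1].astype(np.uint8))
    m=((im[:,:,2]>1.5*im[:,:,0]+12)).astype(np.uint8)
    x0,y0,x1,y1=(255,140,450,240) if cam=="top" else (300,170,480,300)
    ys,xs=np.nonzero(m[y0:y1,x0:x1]);xs+=x0;ys+=y0
    if len(xs):print(cam,len(xs),"bbox",xs.min(),xs.max(),ys.min(),ys.max(),"mean",xs.mean(),ys.mean(), "along@z90",u@at(cam,xs.mean(),ys.mean(),90),"lat",n@at(cam,xs.mean(),ys.mean(),90))
    y=(im[:,:,0]>1.6*im[:,:,2]+20)&(im[:,:,1]>1.3*im[:,:,2])&(im[:,:,0]<2*im[:,:,1]);ys,xs=np.nonzero(y[y0:y1,x0:x1])
    if len(xs):print(" yellow",len(xs),xs.min()+x0,xs.max()+x0,ys.min()+y0,ys.max()+y0)
E
python3 top.py
```

```text
along 69.0495247404008 z 113.35737954355508 [0.72285684 0.22002787 0.36415271] 23.125
top 12 bbox 311 364 140 195 mean 350.1666666666667 180.5 along@z90 86.20696046980257 lat 586.596292152071
 yellow 34 326 384 148 238
scene 99 bbox 322 422 170 198 mean 384.3636363636364 177.62626262626262 along@z90 83.35945800983386 lat 783.3058794368307
```

Call:
step_arm:
  motion:
    - [2, 0, 0, 0]
    - [4, 0, -1, 0]
    - [6, 0, -5, 0]
    - [6, 0, -9, 0]
    - [6, 0, -11, 0]
    - [6, 0, -11, 0]

```text
time: 23.98
tool_pos: [574.5, 102.4, 225.5]
tcp_rot: [0.636, 0.772, 0.001, 0.001]
force: [-1.2, -0.6, 0.3]
grip_width: 17.2
```

```bash
python3 - <<'E'
from h import *
p,M=axes();print("along",u@p,p[2])
a=cv2.imread("pics/top0.png")[:,:,::-1].astype(int);b=vision.camera("top").astype(int);cv2.imwrite("pics/tB.png",b[:,:,::-1].astype(np.uint8))
P=lambda al,la,z:proj("top",u*al+n*(580+la)+[0,0,z]).round()
for al in(50,115,190,265,330):print(al,P(al,0,90))
g=cv2.GaussianBlur((b-a).astype(np.float32),(0,0),0.8)
for r in range(150,212,2):
    print(r,' '.join("%4d"%(g[r,c,2]-g[r,c,0]) for c in range(318,446,6)))
E
```

```text
along 8.452379434372384 225.46347113471737
50 [339. 185.]
115 [359. 181.]
190 [383. 177.]
265 [406. 172.]
330 [426. 169.]
150  -50  -49  -49  -49  -49  -49  -51  -43    0    1    0    0    0    0    0    0    0    0    0    1    0    0
152  -51  -52  -51  -50  -49  -50  -51  -48    1    0    1    0    0    0    0    1    0    0    0    0    0    0
154  -51  -52  -51  -52  -52  -52  -50  -49    0    1    0    1    0    0    1    0    0    1    0    0    0    0
156  -50  -53  -52  -52  -52  -53  -50  -52    0    0    0    0    0    1    2    4    4   12    0   -1    0    0
158  -50  -53  -53  -51  -52  -52  -47  -58    0    0    0    0    0    2   11   16   17   19    0    0    0    0
160  -51  -53  -52  -51  -51  -52  -46  -58    0    0    0    0    2   13   20   16   13   17    0    0    0    0
162  -53  -53  -51  -53  -52  -53  -48  -56    0    0    1    1   17   13   19    8    0   12    0    0   -1    0
164  -52  -53  -51  -52  -53  -55  -47  -51    0    0    0   13   17    0   20    0   -1    9    1   -1    0    0
166  -51  -51  -53  -52  -54  -56  -45  -50    0    1    2   20   
[... 1855 characters left out ...]
0    0    0    0
200    0  -14  -19  -13  -14   -7  -35  -38   -8    0    0    0    0    1    0    0    0    0    0    1    0    0
202    0  -11  -12   -9   -6   -4  -34  -36   -4    0    1    0    0    0    0    0   -1    0    0    0    0    1
204    0  -10   -6   -5   -5   -4  -26  -37   -3    1    0    0    0    0    0    0    0    0    0    0    0    0
206    0   -8   -4   -2    0    0  -26  -39   -7    1    0    0    0    0    0    0    1    0    0    0    0    0
208    0   -8    0    2    1   -2  -31  -40  -10    0    0    0    0    0   -1    0    0    0    0    0    0    0
210    0   -3    2   -1   -1   -3  -29  -41  -13    0    0    0    0    0    0    0    0    0    0    0    0    1
```

The carrier is inside, near the end stop. Withdrawing the arm, then checking that it is still, centred, bail flat and flap shut.

Call:
step_arm:
  motion:
    - [5, 0, -1, 0]
    - [10, 0, -3, 0]
    - [15, -2, -5, 0]
    - [20, -4, -5, 0]
    - [25, -6, -5, 0]
    - [30, -6, -5, 0]
    - [30, -6, -5, 0]
    - [30, -6, -5, 0]

```text
time: 25.02
tool_pos: [457.1, 384.0, 271.3]
tcp_rot: [0.636, 0.771, -0.002, -0.0]
force: [0.1, -0.0, -0.7]
grip_width: 17.5
```

```bash
python3 - <<'E'
from h import *
p,M=axes();print(p)
for cam in("top","scene"):
    a=cv2.imread(f"pics/{cam}0.png")[:,:,::-1].astype(np.float32);b=vision.camera(cam).astype(np.float32);cv2.imwrite(f"pics/{cam}F.png",b[:,:,::-1])
    d=b-a
    if cam=="top":
        m=((d[:,:,2]-d[:,:,0])>7).astype(np.uint8);m[:,:370]=0;m[:140]=0;m[200:]=0;m[:,445:]=0
        k,l,st,ce=cv2.connectedComponentsWithStats(m,connectivity=8);i=1+np.argmax(st[1:,4])
        pts=np.argwhere(m>0)[:,::-1].astype(np.float32);r=cv2.minAreaRect(pts);print(r)
        c=at("top",*r[0],88);print("centre along",u@c,"lat",n@c,"gate-rel",u@c-118.5,n@c-576.5)
    print(cam,"flap diff")
    for z in(75,95,115,135,150):
        print(z,[int(np.abs(d[tuple(proj(cam,u*117+n*(578+q)+[0,0,z]).round().astype(int)[::-1])]).max()) for q in(-55,-35,-15,5,25,45)])
b2=vision.camera("top").astype(np.float32);bb=cv2.imread("pics/topF.png")[:,:,::-1];print("motion",np.abs(b2-bb)[150:200,375:440].max())
g=b2-cv2.imread("pics/top0.png")[:,:,::-1]
for r in range(154,194,2):print(r,''.join('B' if g[r,c,2]-g[r,c,0]>7 else ('#' if g[r,c].mean()<-25 else ('-' if g[r,c].mean()<-8 else '.')) for c in range(376,436)))
E
```

```text
[457.12708415 383.99874038 271.32698379]
((408.4599914550781, 172.28001403808594), (31.483840942382812, 41.411983489990234), 79.69515228271484)
centre along 273.49229109039976 lat 579.1441156690828 gate-rel 154.99229109039976 2.644115669082794
top flap diff
75 [11, 4, 7, 10, 1, 7]
95 [2, 5, 7, 5, 8, 12]
115 [2, 10, 6, 6, 8, 6]
135 [6, 6, 8, 8, 4, 3]
150 [16, 6, 14, 8, 6, 4]
scene flap diff
75 [1, 3, 2, 2, 1, 1]
95 [2, 1, 1, 1, 3, 2]
115 [2, 2, 2, 2, 2, 2]
135 [2, 3, 1, 2, 3, 1]
150 [2, 1, 2, 1, 1, 3]
motion 10.0
154 ............................................................
156 ................................B.BBBB.....BBBBBBBB.........
158 .............................BBBBBBBBBBBBBBBBBBBBBB.........
160 .................BBB..BBBBBBBBBBBBBBBBBBBBBB....BBB.........
162 .............BBBBBBBB.BB...BBBBB.................BBB........
164 ...........BBBBBBBBB.-.....BBBBBB.........-.......BB........
166 ...........BBBBBBBBB.--.....BBBBB..............BBBBBB.......
168 ...........BBBBBBBBB.--....BBBBBB...........BBBBBBBBB.......
170 ............BBBBBBBBB---....BBBBBB.....BBBBBBBBBBBBBB.......
172 ............BBB..BBBB.---...BBBBBB......B...BBBBBBBBBB......
174 .............BB..BBBBB---....B...B.....BBBBBBBBBBBBBBBB.....
176 .............BB...BBBB.--....BBB....--...BBBBBBBBBBBBBB.....
178 ..............BB..BBBB.---...........--..BBBBBBBBBBBBBB.....
180 ..............BBB.BBBBB---...........--..BBBBBBBBBBBBBB.....
182 ..............BBBBBBBBBB--.....-.........BBBBBBBBBBBBBBB....
184 ..............BBBBBBBBBBB......BBBBBB...BBBBBBBBBBBBBB......
186 ...............BBBBBBBBBBB..BBBBBBBBBBBBBBBB.B..............
188 ...............BBBBBBBBBBB..BBBBBB..........................
190 ................BBBB........................................
192 ............................................................[ WARN:0@7.730] global loadsave.cpp:1063 imwrite_ Unsupported depth image for selected encoder is fallbacked to CV_8U.
```

```bash
python3 - <<'E'
from h import *
b=cv2.imread("pics/topF.png");a=cv2.imread("pics/top0.png")
for nm,i in(("now",b),("start",a)):
    print(nm)
    for r in range(160,192,3):print(r,' '.join("%3d"%i[r,c].mean() for c in range(382,430)))
for z in(100,200,300):print(z,at("top",340,144,z),at("top",395,140,z),at("top",340,110,z))
for th in(-1.5,-1.2,-.9,-.6):
    ca=118.5+152;ph=.19;x,zz=48*np.sin(th),66+48*np.cos(th)
    for q in(-30,30):
        P=u*(ca+x*np.cos(ph)+zz*np.sin(ph))+n*(578+q)+[0,0,65-27+zz*np.cos(ph)-x*np.sin(ph)];print(th,q,proj("top",P).round(1),end=' ')
    R=[proj("top",u*(ca+s*56*np.cos(ph)+62*np.sin(ph))+n*(578+q)+[0,0,65-27+62*np.cos(ph)-s*56*np.sin(ph)]).round(1) for s in(-1,1) for q in(-45,45)];print(R)
E
```

```text
now
160 150 148 148 147 149 149 151 151 150 144 142 143 142 139 145 145 135 135 138 133 134 134 136 137 136 134 131 135 135 145 141 136 132 129 135 134 136 133 127 128 127 127 129 133 131 124 136 146
163 145 153 148 141 141 141 141 140 138 139 136 136 141 134 143 146 138 131 136 139 141 136 139 134 137 140 146 151 150 148 147 140 135 143 145 136 127 128 125 127 127 130 123 127 134 131 130 139
166 145 154 148 141 142 139 134 137 138 140 135 137 135 136 129 126 126 126 127 130 131 128 137 140 138 135 141 147 150 147 147 146 147 138 143 146 138 131 127 126 128 132 131 136 133 135 128 126
169 138 147 158 146 136 141 139 137 137 137 136 135 135 138 127 126 126 127 125 131 136 144 143 136 137 134 136 143 148 149 150 151 143 130 132 133 134 137 133 131 134 131 133 132 132 137 130 128
172 141 145 151 149 140 139 140 136 138 149 148 141 137 138 136 126 127 124 125 135 147 149 146 136 140 136 139 143 150 146 149 146 147 152 145 147 147 142 134 138 138 131 137 135 131 131 133 128
175 145 140 147 156 148 138 141 135 140 149 150 144 142 134 139 130 125 122 127 130 142 149 151 145 140 139 138 138 
[... 3268 characters left out ...]
 [816.3  60.7 100. ]
200 [687.   64.7 200. ] [700.2 -95.  200. ] [787.4  65.4 200. ]
300 [667.1  69.4 300. ] [679.1 -76.  300. ] [758.5  70.  300. ]
-1.5 -30 [400.7 183.1] -1.5 30 [397.  164.3] [array([398.3, 188.6]), array([392.8, 160.4]), array([431. , 182.9]), array([425.4, 155.2])]
-1.2 -30 [403.4 182.4] -1.2 30 [399.6 163.3] [array([398.3, 188.6]), array([392.8, 160.4]), array([431. , 182.9]), array([425.4, 155.2])]
-0.9 -30 [407.2 181.5] -0.9 30 [403.4 162.2] [array([398.3, 188.6]), array([392.8, 160.4]), array([431. , 182.9]), array([425.4, 155.2])]
-0.6 -30 [411.7 180.5] -0.6 30 [407.8 161.1] [array([398.3, 188.6]), array([392.8, 160.4]), array([431. , 182.9]), array([425.4, 155.2])]
```

The checks agree:
- The front rim edge (431 at row 182, 426 at row 156) fits a centre ≈152 mm past the gate.
- The sleeve strip fits bail -1.5 rad.
- The flap region matches the start image.

Handing in.

```bash
python3 -c "
from station import env
s=env.read_state();print(s['time'],s['force'],s['tool_pos']);print(env.close_job())"
```

```text
25.175 [0.32464754 0.81713762 0.36936349] [458.08785853 383.46856365 272.70149548]
the job is handed in; nothing more can be done
None
```

I handed the job in at about 25 s, with the carrier inside the box against the end stop. No verdict was reported.

**What I did:** I lifted the carrier by its bail and set it on the infeed deck between the guides. I folded the bail flat, backward from the gate, then pushed the carrier through the flap until it rolled down on its own.

**Last checks, all measured from camera pixels:**
- **Carrier:** its centre is about 152 mm beyond the gate, within about 3 mm of mid-lane. It did not move between two pictures.
- **Bail:** the sleeve's position fits about -1.5 rad, which is flat.
- **Flap:** the scene picture around the gate matches the start picture, so I take it as shut.
- **Arm:** it was clear of everything.

**What went wrong or disagreed:**
- **Carrier slid forward:** the first press on the bail moved the carrier about 17 mm toward the gate and left the bail perhaps not fully flat. I pulled the carrier back by the sleeve and pressed the bail down again before pushing.
- **Gate position:** the top and wrist cameras disagreed on the gate position by 6–8 mm.
- **Not seen at the end:** the vials were last seen standing before the first fold. I did not recheck them, the jar or the tape at the end, because the picture limit had been reached. The arm did not go near the jar or the tape.

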